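# Seat the kitchen timer in its V dock

## Task

Put the round kitchen timer back in its dock: first stand it on the free front part of the dock, beside the small tray and short of the V, and let go of it. Then push it into the V between the two steel cheeks until it has centred itself and sits against both, press it home there with about 13 N for about a second (never with more than 20 N), and leave it seated and upright. Do not disturb the shaker, the spice jar or the pepper mill.

Things in the scene. Friction and masses are not known exactly. Their poses are not given: they have to be found in the camera images.
- timer: round twist kitchen timer, a squat upright cylinder 60 mm in diameter and 42 mm high (green upper half, steel-grey lower half, all one rigid piece here), about 0.12 kg; origin at the centre of its underside, z up. It stands on the worktop at the start, in one of three places that it may have swapped with the shaker and the spice jar.
- dock: the timer's dock, fixed and rigid: a dark, smooth, slippery wooden board 170 x 160 x 12 mm with two upright steel cheeks that converge away from the robot in a V, a 50 mm high back board, and at its near right corner a small open tray with two corks. Origin at its underside on the middle line; board from x = -90 to +80 mm, y = -80 to +80 mm, top at z = 12 mm; x points along the middle line into the V, y to the left, z up.
- cheeks: the two smooth low-friction steel cheeks of the V, one rigid part fixed on the dock, 34 mm high above the board and 10 mm thick; each runs at 40 degrees to the dock's x axis. Origin and axes are the dock's. The pressing force is judged between the timer and this part.
- dock_mouth (a point): middle of the V's mouth, on the board's top face (dock x = +2 mm, y = 0, z = 12 mm). The mouth is 126 mm wide inside. The small tray stands in front of its right half (dock x = -85 to -30 mm, y = -75 to -15 mm, 24 mm high above the board), so the timer cannot stand in front of the middle.
- dock_home (a point): point on the top face of the dock's board where the centre of the timer's underside lies when the timer touches both cheeks (dock x = +30 mm, y = 0, z = 12 mm); axes as the dock's. The timer touches the cheeks before its front is at the V's tip.
- dock_ledge (a point): point on the free front part of the board, left of the tray (dock x = -55 mm, y = +30 mm, z = 12 mm); axes as the dock's: a good place to stand the timer first, fingers closing along the dock's x. The straight way from here to home passes the tray with 4 mm to spare. Pushed along the dock's x instead, the timer meets the left cheek and may jam there unless it is pushed towards the middle.
- shaker: bystander: white egg-shaped shaker, 48 mm in diameter, 60 mm high; origin at the centre of its underside
- spice_jar: bystander: slim clear spice jar with dark cap, 41 mm in diameter, 105 mm high; origin at the centre of its underside
- pepper_mill: bystander: turned wooden pepper mill, 58 mm in diameter, 170 mm high; origin at the centre of its underside
There are look-alikes about, which are no part of the job. What is shaped like the timer but pink or red is not meant.

How it is judged (in metres and radians):
On the way, in this order (a step that is already met when the one before it is completed fails the run):
1. the timer stands on the front part of the dock's board, left of the tray and at least 35 mm short of home, let go and at rest (x of timer in the frame of dock between -0.085 and -0.005 m and y of timer in the frame of dock between 0.01 and 0.065 m and z of timer in the frame of dock_home between -0.003 and 0.003 m and contact force between timer and the fingers below 0.3 N and linear speed of timer below 0.02 m/s and angle between timer's own z axis and vertical below 0.06 rad), for 0.2 s.
2. the timer is in the V against both cheeks and is pressed home there with more than 8 N for 0.4 s (x of timer in the frame of dock_home between -0.0025 and 0.0025 m and y of timer in the frame of dock_home between -0.0025 and 0.0025 m and z of timer in the frame of dock_home between -0.003 and 0.003 m and contact force between timer and cheeks above 8 N and contact force between timer and the fingers above 4 N), for 0.4 s.
At the end, for the whole second after the job is handed in: the timer stands upright (within 0.05 rad) on the dock's board, its centre within 2.5 mm of the home point along and across the V, at rest and released (x of timer in the frame of dock_home between -0.0025 and 0.0025 m and y of timer in the frame of dock_home between -0.0025 and 0.0025 m and z of timer in the frame of dock_home between -0.003 and 0.003 m and angle between timer's own z axis and vertical below 0.05 rad and linear speed of timer below 0.01 m/s); the robot touches nothing.
It fails at once if the timer is pressed against the cheeks with more than 20 N (contact force between timer and cheeks above 20 N).
It fails at once if the timer is tipped by more than 0.35 rad (angle between timer's own z axis and vertical above 0.35 rad).
It fails at once if the shaker is moved by more than 15 mm (distance of shaker from where it was at the start of the episode above 0.015 m).
It fails at once if the spice jar is moved by more than 15 mm (distance of spice_jar from where it was at the start of the episode above 0.015 m).
It fails at once if the pepper mill is moved by more than 15 mm (distance of pepper_mill from where it was at the start of the episode above 0.015 m).
It also fails if it takes over 72 s, if anything falls off the work surface, if the arm or the gripper's body presses on something with over 40 N, if the wrist force passes 120 N, or if a joint passes its speed limit or range.

## Robot

A 7-joint arm with a two-finger parallel gripper is mounted at the origin on a cart in front of the work surface, level with it; the furniture and walls round the work are solid. World frame = base frame: x ahead of the robot, y to its left, z up, the work surface at z = 0. Lengths are in m, angles in degrees, forces in N, time in s.
With the tool pointing down it reaches from about 0.425 to 0.875 m from the base axis. Payload 4.7 kg.
Tool frame: the origin (TCP) lies on the mounting face of the last link; the fingertips stand tcp_to_tips ahead of it and the grasp point (between the pads) lies 164 mm ahead of it (tcp_to_tips is the distance from the TCP to the fingertips, in m); z points along the fingers, y is the line along which they close (so a half turn about z gives the same grasp; the last joint's range is limited). The gripper opens to 87 mm and grips with 3 to 60 N. Pads are 19 mm wide; open, the fingers measure 117 mm over their backs; the gripper's body (75 mm by 190 mm) begins 51 mm behind the grasp point.
Start: joints at [-72.302, 18.392, -4.016, 83.108, 1.295, 78.541, -3.26], TCP at [0.189, 0.622, 0.405] pointing down, gripper open.
Joint ranges: [-163.93, 163.93], [-17.29, 119.83], [-79.2, 71.16], [3.27, 140.29], [-89.18, 269.18], [5.43, 117.66], [-154.24, 154.24]. Speed limits (degrees/s): [147.25, 147.25, 180, 180, 180, 180, 180].

## Interface

Orientations are given as [roll, pitch, yaw] about the fixed x, y, z axes, in that order (R = Rz(yaw) Ry(pitch) Rx(roll)).
In Python, from cell import get_obs, read_camera, sign_off, tcp_to_tips gives the robot as it stands.
- The arm moves only by the tool drive_tool, never from a script. Its argument "rows" is one flat list of numbers, 7 for each row, row after row: the shift along the tool's x, y, z in m, then the turn, a rotation vector about the tool's x, y, z in rad, then the gripper command: -1 is shut, 1 is fully open, values between are in proportion. In form: [tx, ty, tz, rx, ry, rz, fingers, tx, ty, tz, rx, ry, rz, fingers, ...]. A call has 1 to 5 rows; each row shifts and turns the commanded pose from where the row before left it, along the tool's axes as they then stand; what a row does not reach is not made up. A row lasts 1/8 s, in which the tool goes at most 62.5 mm and 10.7 degrees, less where a joint would pass 70% of its speed; a pose out of reach is approached as far as the arm can. A call is refused whole if a number of a shift passes 0.0625 or a number of a turn 0.188, either way. A call with a gripper value outside its range is refused whole. The fingers move at their own pace and stop on an object; "grip_force" is the grip in N (left out, the last holds). Time passes only in rows, so rows that do not move let the fingers close. It gives the time, the measured TCP pose, the force, the opening and the grip force at its end, in the units of the state.
- get_obs(): the state, without advancing time (a new reading comes with each control period).
- read_camera(name): name is "scene" or "top" or "wrist"; returns a dict with "color" (400x640x3 uint8, blue, green, red), "fov_y" (degrees; the focal length in pixels is half the picture's height over the tangent of half this angle, whatever the lens; pixels are square), "cx", "cy" (the principal point, pixels), "cam_to_world" (4x4, takes a point from camera to world coordinates); the wrist camera has in their place "mount" (4x4, takes a point from camera to tool coordinates, whose origin is the TCP and whose axes are the flange's). Camera axes: x right, y up, looking along -z (the intrinsics and any distortion apply to the point x, -y, -z); pixel columns grow to the right and rows downward; lengths in m; the calibration is good to about 2 mm. A picture is of the moment at which its call begins: read the wrist's pose just before it. There is no depth.
- sign_off(): hands the job in; it is judged then, once.
The state is a dict: "time_s": time; "qpos": joint angles; "joint_velocities": joint speeds; "effort": joint torques, N m; "tool_pos": TCP position; "tool_rot": TCP orientation; "force": force on the tool from outside, world axes, zero at the start; "wrist_torque": the same for the moment, N m; "grip_width": finger opening in m; "grasp_force": force on a finger pad.
Only numpy, scipy, OpenCV 4.12 (cv2) and the standard library are available. Lean on these libraries where they do the work, as an engineer would, in place of code of your own. Each camera call takes 0.05 s, during which the arm holds its last target. There are 200 camera calls.

## Working session

There is one attempt and no reset: what is moved stays moved. The work goes in short steps, Python scripts to look and compute and a tool call to move; the robot and the scene stay as the last step left them, time stands still between calls to the robot, and variables do not carry over. Pictures are saved under pics/ and viewed, at most 10 in all, crops included, and the job is handed in when it is done.

Besides the shell and the picture viewer there is one more tool, called as a command line: name --argument value ..., lists and objects as JSON in quotes. drive_tool: Moves the arm, as the interface text tells. Its arguments: {"type":"object","properties":{"rows":{"type":"array","items":{"type":"number"}},"grip_force":{"type":"number"}},"required":["rows"]}

```bash
mkdir -p pics; ls
python3 - <<'E'
from cell import *
import cv2,numpy as np
print(get_obs()); print(tcp_to_tips)
for n in("scene","top"):
    c=read_camera(n); print(n,{k:v for k,v in c.items() if k!="color"}); cv2.imwrite(f"pics/{n}0.png",c["color"])
E
```

```text
pics
{'time_s': 0.0, 'qpos': array([-72.30100189,  18.43841109,  -4.01555128,  83.17509583,
         1.29589135,  78.54062469,  -3.2599481 ]), 'joint_velocities': array([-0.05139012, -0.05485824, -0.01461537,  0.01151828,  0.06738867,
       -0.01321345,  0.08280916]), 'effort': array([-4.44802390e-04, -4.91278338e+01, -4.04314790e-01, -3.12533605e+01,
       -6.39710831e-02,  4.37267090e-02,  1.83898655e-04]), 'tool_pos': array([0.18883345, 0.62174837, 0.40366684]), 'tool_rot': array([-1.79891162e+02,  6.63882992e-03,  1.63111011e+02]), 'force': array([ 0.31625261, -0.49410237,  0.01081955]), 'wrist_torque': array([-0.03977722,  0.00233149,  0.04199431]), 'grasp_force': 0.0, 'grip_width': 0.0870967040270299}
0.1822
scene {'fov_y': 43.87946019519675, 'cx': 319.7988706332594, 'cy': 195.93926457723092, 'cam_to_world': array([[-0.80073125, -0.47179807,  0.36910168,  0.99093113],
       [ 0.59892378, -0.61930256,  0.50769543,  0.63222493],
       [-0.01094411,  0.62759137,  0.77846599,  1.03611792],
       [ 0.        ,  0.        ,  0.        ,  1.        ]])}
top {'fov_y': 56.97221931514969, 'cx': 319.15005479267995, 'cy': 199.6342062632859, 'cam_to_world': array([[ 0.02855992,  0.99217041, -0.12158212,  0.40056414],
       [-0.99956145,  0.02739483, -0.0112439 , -0.01345414],
       [-0.00782514,  0.12184992,  0.99251769,  0.91318749],
       [ 0.        ,  0.        ,  0.        ,  1.        ]])}
```

View pics/scene0.png

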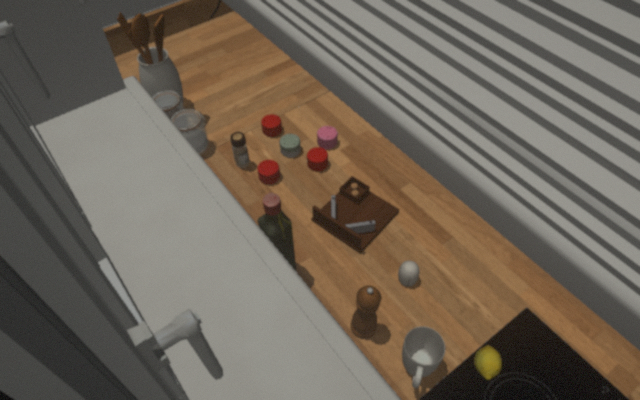

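View pics/top0.png

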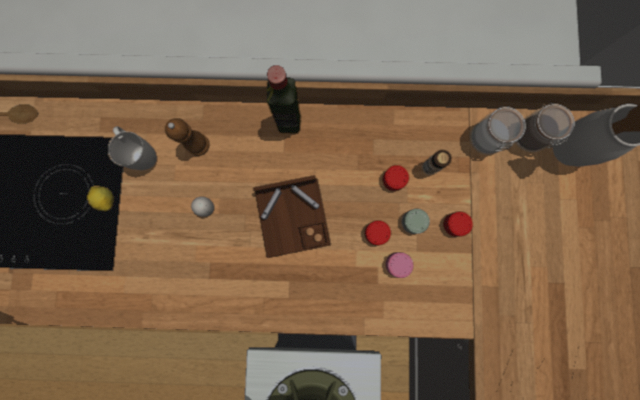

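Both pictures show one green-grey squat cylinder, at top (416,221) and scene (290,145). The look-alikes in top are red at (396,177), (377,233) and (459,224), and pink at (400,265). By the description it is the green one. I'll check it in a close crop together with the dock.

```bash
cat > h.py <<'E'
import numpy as np,cv2
from cell import *
from scipy.spatial.transform import Rotation as R
def ray(c,px,T=None):
    T=c["cam_to_world"] if T is None else T
    f=200/np.tan(np.radians(c["fov_y"]/2))
    d=T[:3,:3]@np.array([(px[0]-c["cx"])/f,-(px[1]-c["cy"])/f,-1]); return T[:3,3],d
def onz(c,px,z,T=None):
    o,d=ray(c,px,T); return o+d*(z-o[2])/d[2]
def proj(c,p,T=None):
    T=c["cam_to_world"] if T is None else T
    f=200/np.tan(np.radians(c["fov_y"]/2)); q=T[:3,:3].T@(np.array(p)-T[:3,3])
    return np.array([c["cx"]+f*q[0]/-q[2],c["cy"]+f*q[1]/q[2]])
def tcpT():
    o=get_obs(); T=np.eye(4); T[:3,:3]=R.from_euler("xyz",o["tool_rot"],degrees=True).as_matrix(); T[:3,3]=o["tool_pos"]; return T
E
python3 - <<'E'
from h import *
t=cv2.imread("pics/top0.png"); s=cv2.imread("pics/scene0.png")
a=cv2.resize(t[170:270,240:340],None,fx=4,fy=4,interpolation=cv2.INTER_CUBIC)
b=cv2.resize(t[170:270,370:470],None,fx=4,fy=4,interpolation=cv2.INTER_CUBIC)
cv2.imwrite("pics/crop1.png",np.hstack([a,b])*1)
c=read_camera("top")
for n,p,z in[("timer",(416,221),.042),("shaker",(202,207),.03),("jar",(442,157),.1)]: print(n,onz(c,p,z))
E
```

```text
timer [ 0.46281391 -0.23350693  0.042     ]
shaker [0.48303563 0.27879506 0.03      ]
jar [ 0.60436976 -0.27767673  0.1       ]
```

View pics/crop1.png

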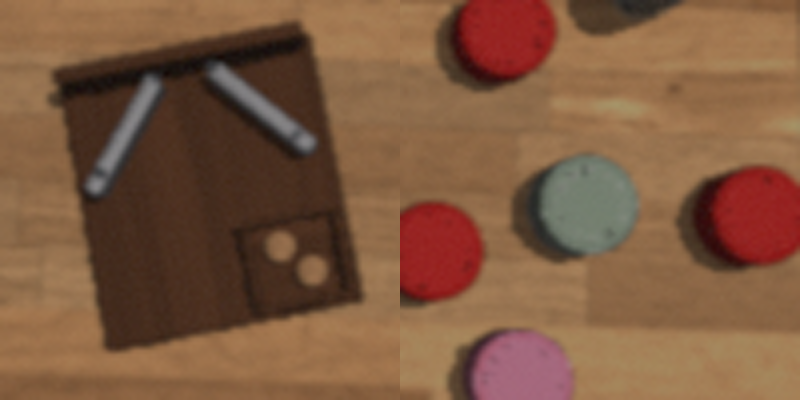

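The crop confirms the green timer, centre at top (417,221), with its nearest red neighbours about 40 px away. The dock's front-left corner is at (266.8,257.5), its front-right corner at (330,244.5), and the cheek front ends at (263.7,216.7) and (317.2,206.5).

```bash
cat >> h.py <<'E'
from scipy.optimize import least_squares
def fitdock(obs,x0=(.5,.05,.15)):  # obs: list (cam,T,px,dockpt)
    def P(v,p): c,s=np.cos(v[2]),np.sin(v[2]); return [v[0]+c*p[0]-s*p[1],v[1]+s*p[0]+c*p[1],p[2]]
    f=lambda v:np.concatenate([proj(c,P(v,p),T)-px for c,T,px,p in obs])
    r=least_squares(f,x0,loss="soft_l1"); return r.x,r.fun.reshape(-1,2) if len(r.fun)==2*len(obs) else r.fun
E
python3 - <<'E'
from h import *
c=read_camera("top"); q=lambda x,y:np.array([240+x/4-.4,170+y/4-.4])
o=[(c,None,q(*p),w) for p,w in[((107,350),(-.09,.08,.012)),((361,299),(-.09,-.08,.012)),((95,187),(.0052,.0668,.046)),((309,146),(.0052,-.0668,.046))]]
v,r=fitdock(o); print(v[:2],np.degrees(v[2])); print(r)
cs,sn=np.cos(v[2]),np.sin(v[2]); M=np.array([[cs,-sn],[sn,cs]])
for n,p in[("ledge",(-.055,.03)),("home",(.03,0))]: print(n,v[:2]+M@p)
for p in [(417-.1,220.6)]: print("timer",onz(c,p,.042))
reds=[(396,177),(377,233),(459,224),(400,265)]
for p in reds: print(onz(c,p,.042)[:2])
w=read_camera("wrist"); print({k:v for k,v in w.items() if k!="color"})
E
```

```text
[0.47250946 0.06342819] 12.600166075501921
[[-0.57443326  0.04801055]
 [ 0.8019403   0.13028527]
 [-1.21810836  0.14047541]
 [ 0.8552813  -0.36219594]]
ledge [0.41228969 0.08070764]
home [0.50178694 0.06997257]
timer [ 0.46381826 -0.23562909  0.042     ]
[ 0.56697365 -0.18606612]
[ 0.43199046 -0.14188641]
[ 0.45857755 -0.33451935]
[ 0.35930042 -0.19602092]
{'fov_y': 58.01355495524335, 'cx': 315.1612654132025, 'cy': 193.3533635535422, 'mount': array([[ 9.07214992e-04,  9.55760225e-01,  2.94145489e-01,
         8.09134496e-02],
       [ 9.99999588e-01, -8.55462618e-04, -3.04602576e-04,
         1.01033652e-03],
       [-3.94965563e-05,  2.94145644e-01, -9.55760607e-01,
         1.92536224e-02],
       [ 0.00000000e+00,  0.00000000e+00,  0.00000000e+00,
         1.00000000e+00]])}
```

drive_tool --rows '[-0.06,-0.017,0,0,0,0.097,1,-0.059,-0.017,0,0,0,0.097,1,-0.057,-0.017,0,0,0,0.097,1,-0.056,-0.017,0,0,0,0.097,1,-0.055,-0.017,0,0,0,0.097,1]'

```text
time_s: 0.88
tool_pos: [0.4023, 0.4135, 0.4047]
tool_rot: [180.0, 0.0, 135.1]
force: [-0.5, 0.1, 0.5]
grip_width: 0.0875
grasp_force: 0.0
```

drive_tool --rows '[-0.054,-0.017,0,0,0,0.097,1,-0.053,-0.017,0,0,0,0.097,1,-0.052,-0.017,0,0,0,0.097,1,-0.051,-0.01,0,0,0,0.097,1,-0.05,-0.003,0,0,0,0.097,1]'

```text
time_s: 1.5
tool_pos: [0.4961, 0.1624, 0.4049]
tool_rot: [180.0, -0.0, 107.3]
force: [0.1, 0.2, -0.5]
grip_width: 0.0869
grasp_force: 0.0
```

drive_tool --rows '[-0.05,-0.003,0,0,0,0.097,1,-0.05,-0.003,0,0,0,0.097,1,-0.05,-0.003,0,0,0,0.097,1,0,0,0,0,0,0,1]'

```text
time_s: 2.0
tool_pos: [0.5181, 0.0111, 0.4051]
tool_rot: [180.0, 0.1, 90.4]
force: [-0.7, 0.9, 0.1]
grip_width: 0.087
grasp_force: 0.0
```

Run:
```python
from h import *
T=tcpT(); w=read_camera("wrist"); np.savez("w1.npz",T=T@w["mount"]); cv2.imwrite("pics/w1.png",w["color"])
for n,(x,y,z) in dict(home=(.5018,.07,.012)).items(): print(proj(w,(x,y,z),T@w["mount"]))
```

```text
[298.69752773 105.65476725]
```

View pics/w1.png

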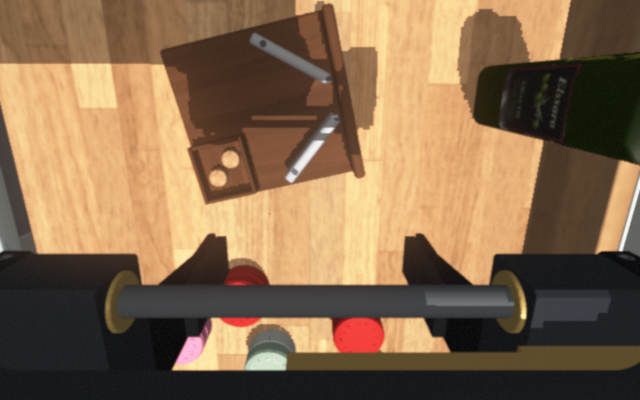

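The wrist view shows the dock's front-left corner at (163,52), its front-right corner at (207,203), and the cheek front ends at about (256,40) and (292,177). The green timer is at the bottom, near (270,350).

Run:
```python
from h import *
w=read_camera("wrist"); T=np.load("w1.npz")["T"]
o=[(w,T,np.array(p,float),q) for p,q in[((163,52),(-.09,.08,.012)),((207,203),(-.09,-.08,.012)),((256,40),(.0052,.0668,.046)),((292,177),(.0052,-.0668,.046))]]
v,r=fitdock(o); print(v,np.degrees(v[2])); print(r)
```

```text
[0.47592523 0.06199222 0.21903941] 12.550033693738028
[[-2.52947055e-01 -1.01519833e+00]
 [ 4.33505905e+00  1.10696682e+00]
 [-3.73588720e-03 -9.51780607e-01]
 [-7.86374624e-01  6.52864863e+00]]
```

drive_tool --rows '[-0.0505,0,0.01,0,0,0.088,1,-0.0505,0,0.02,0,0,0.088,1,-0.0505,0,0.02,0,0,0.088,1,-0.0505,0,0.02,0,0,0.088,1,-0.0505,0,0.01,0,0,0.088,1]'

```text
time_s: 2.72
tool_pos: [0.4783, -0.2303, 0.3235]
tool_rot: [-179.9, -0.0, 65.7]
force: [0.0, -1.1, -0.2]
grip_width: 0.0874
grasp_force: 0.0
```

drive_tool --rows '[0,0,0,0,0,0,1,0,0,0,0,0,0,1]'

```text
time_s: 2.98
tool_pos: [0.479, -0.2293, 0.3246]
tool_rot: [-180.0, -0.1, 65.8]
force: [-0.0, 0.9, -0.5]
grip_width: 0.0865
grasp_force: 0.0
```

Run:
```python
from h import *
T=tcpT(); w=read_camera("wrist"); cv2.imwrite("pics/w2.png",w["color"])
print(get_obs()["tool_pos"],get_obs()["tool_rot"],proj(w,(.465,-.235,.042),T@w["mount"]))
g=cv2.cvtColor(w["color"],cv2.COLOR_BGR2HSV); m=cv2.inRange(g,(35,25,60),(95,255,255))
n,l,s,c=cv2.connectedComponentsWithStats(m)
for i in np.argsort(-s[1:,4])[:3]+1: print(s[i],c[i],onz(w,c[i],.042,T@w["mount"]))
```

```text
[ 0.47924945 -0.22887175  0.32478928] [ 1.79998875e+02 -6.42954668e-02  6.58968288e+01] [301.58243426 208.5229258 ]
[ 266  170   74   71 3562] [301.94918585 205.20606401] [ 0.46639529 -0.23264974  0.042     ]
[311 170   1   1   1] [311. 170.] [ 0.484256  -0.2100865  0.042    ]
```

View pics/w2.png

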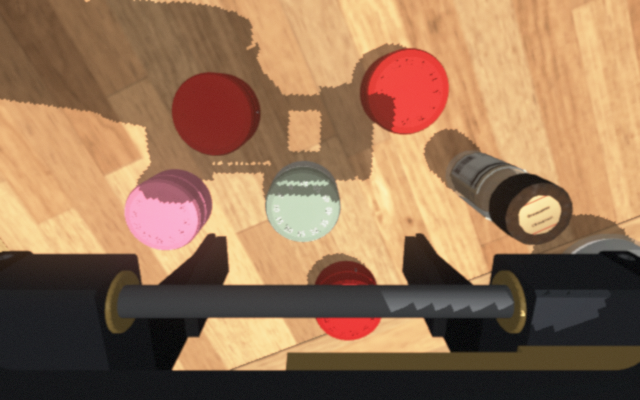

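Green timer top at (303,205), with red on either side and pink on the left. Fingers are clear to go down.

drive_tool --rows '[-0.0095,-0.0102,0.03,0,0,0,1,0,0,0.04,0,0,0,1,0,0,0.035,0,0,0,1,0,0,0.02,0,0,0,1,0,0,0.011,0,0,0,1]'

```text
time_s: 3.65
tool_pos: [0.4656, -0.2335, 0.1877]
tool_rot: [-179.9, -0.0, 65.9]
force: [0.0, -0.4, -0.2]
grip_width: 0.0868
grasp_force: 0.0
```

drive_tool --rows '[0,0,0,0,0,0,0.7,0,0,0,0,0,0,0.3,0,0,0,0,0,0,-1,0,0,0,0,0,0,-1,0,0,0,0,0,0,-1]' --grip_force 12

```text
time_s: 4.28
tool_pos: [0.4652, -0.2358, 0.1895]
tool_rot: [179.9, -0.0, 65.6]
force: [1.0, 0.7, 5.3]
grip_width: 0.0595
grasp_force: 12.0
```

drive_tool --rows '[0,0,-0.01,0,0,0,-1,0,0,-0.03,0,0,0,-1,0,0,-0.05,0,0,0,-1,0,0,-0.05,0,0,0,-1,0,0,0,0,0,0,-1]'

```text
time_s: 4.9
tool_pos: [0.4658, -0.2368, 0.3328]
tool_rot: [179.6, -0.1, 65.6]
force: [-0.1, -0.4, -2.2]
grip_width: 0.06
grasp_force: 12.0
```

Run:
```python
from h import *
o=get_obs(); print(o["tool_pos"],o["tool_rot"],o["force"],o["grip_width"],o["grasp_force"])
T=tcpT(); w=read_camera("wrist"); cv2.imwrite("pics/w3.png",w["color"])
for z in(.145,.165,.185):  print(proj(w,(T@[0,0,z,1])[:3],T@w["mount"]))
```

```text
[ 0.46578291 -0.23676497  0.3328447 ] [ 1.79555290e+02 -1.20724758e-01  6.56289248e+01] [-0.13620562 -0.3971876  -2.16973076] 0.05995274054468113 11.999850226566195
[314.39586429 297.38398903]
[314.5374185  272.20937892]
[314.6493661  252.30013516]
```

View pics/w3.png

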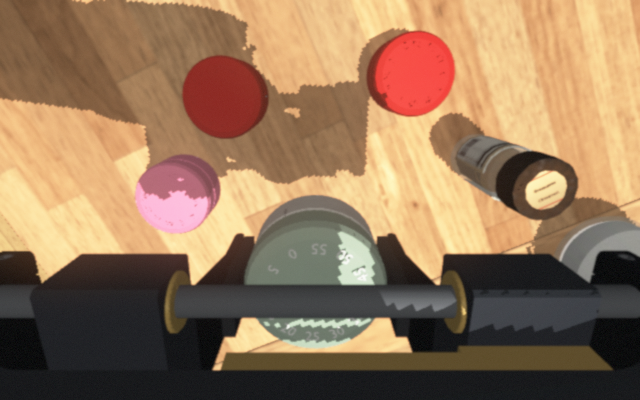

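The timer is held upright between the fingers. Its top face spans columns 245-386, with the lower rim near row 347, so the face looks centred slightly towards the camera. I'll work out that offset from the picture.

Run:
```python
from h import *
w=read_camera("wrist"); M=w["mount"]
a=np.linspace(0,2*np.pi,400)
for dx in(0,.002,.004,.006,.008):
    P=np.array([proj(w,(dx+.03*np.cos(t),.03*np.sin(t),.1465),M) for t in a]); print(dx,P.min(0),P.max(0))
```

```text
0 [240.14076342 226.4262849 ] [388.71867852 356.21423188]
0.002 [239.83928643 221.51945881] [389.02330578 352.36858164]
0.004 [239.53534014 216.56996865] [389.33042904 348.49335181]
0.006 [239.22889409 211.57725553] [389.64007909 344.58819982]
0.008 [238.91991731 206.5407508 ] [389.95228727 340.65277774]
```

drive_tool --rows '[0.039,-0.005,0,0,0,-0.0806,-1,0.039,-0.005,0,0,0,-0.0806,-1,0.039,-0.005,0,0,0,-0.0806,-1,0.039,-0.005,0,0,0,-0.0806,-1,0.039,-0.005,0.01,0,0,-0.0806,-1]'

```text
time_s: 5.62
tool_pos: [0.4909, -0.0408, 0.3173]
tool_rot: [-179.9, 0.0, 88.9]
force: [-0.1, -0.3, -1.4]
grip_width: 0.0594
grasp_force: 12.0
```

drive_tool --rows '[0.039,-0.005,0.01,0,0,-0.0806,-1,0.039,-0.005,0.01,0,0,-0.0806,-1,0.039,-0.005,0.01,0,0,-0.0806,-1,0,0,0,0,0,0,-1,0,0,0,0,0,0,-1]'

```text
time_s: 6.25
tool_pos: [0.4691, 0.0729, 0.2876]
tool_rot: [-179.9, 0.1, 102.5]
force: [1.0, -0.6, -1.6]
grip_width: 0.0596
grasp_force: 12.0
```

Run:
```python
from h import *
o=get_obs(); print(o["tool_pos"],o["tool_rot"],o["force"],o["grip_width"],o["grasp_force"])
T=tcpT(); w=read_camera("wrist"); np.savez("w4.npz",T=T@w["mount"]); im=w["color"].copy()
v=(.4743,.0627,np.radians(12.57)); c,s=np.cos(v[2]),np.sin(v[2])
for p in[(-.09,.08,.012),(.0052,.0668,.046),(.002,.063,.046),(.08,.08,.012),(-.09,-.08,.012),(.03,0,.012)]:
    q=proj(w,(v[0]+c*p[0]-s*p[1],v[1]+s*p[0]+c*p[1],p[2]),T@w["mount"]); print(p,q); cv2.circle(im,tuple(int(i) for i in q),3,(255,0,255),1)
cv2.imwrite("pics/w4.png",im)
```

```text
[0.46913038 0.07288202 0.28755667] [-1.79857612e+02  5.99205428e-02  1.02549634e+02] [ 0.99614364 -0.60463552 -1.64994736] 0.05962366312626963 11.999584108125418
(-0.09, 0.08, 0.012) [188.79277757 101.49796515]
(0.0052, 0.0668, 0.046) [328.06475127 126.83797762]
(0.002, 0.063, 0.046) [322.776218   133.09126922]
(0.08, 0.08, 0.012) [435.40709054 101.68310824]
(-0.09, -0.08, 0.012) [208.8682893  302.28816548]
(0.03, 0, 0.012) [358.56692813 210.8782211 ]
```

View pics/w4.png

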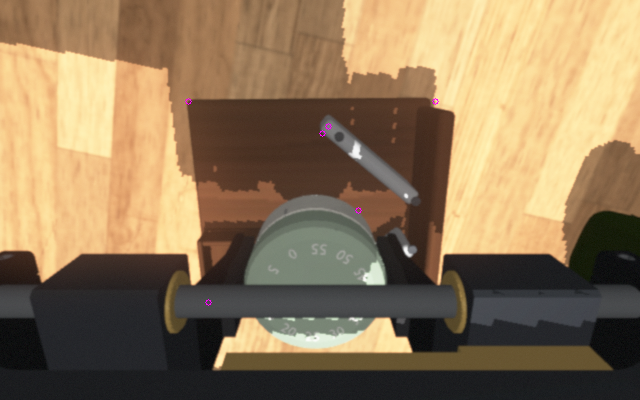

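The projected dock matches the picture: front-left corner at (190,100) as predicted, and the left cheek end at about (326,121), so I take the dock about 1.5 mm further left. Now I'll lower the timer.

drive_tool --rows '[0.003,-0.011,0.01,0,0,0,-1,0,0,0.03,0,0,0,-1,0,0,0.025,0,0,0,-1,0,0,0.013,0,0,0,-1,0,0,0,0,0,0,-1]'

```text
time_s: 6.92
tool_pos: [0.4575, 0.0736, 0.2099]
tool_rot: [-179.9, 0.0, 102.5]
force: [-0.9, -0.4, -0.9]
grip_width: 0.0597
grasp_force: 12.0
```

drive_tool --rows '[0,0,0.003,0,0,0,-1,0,0,0.002,0,0,0,-1,0,0,0,0,0,0,-1]'

```text
time_s: 7.3
tool_pos: [0.4583, 0.0742, 0.2061]
tool_rot: [180.0, -0.0, 102.6]
force: [1.8, -1.3, -1.6]
grip_width: 0.0595
grasp_force: 12.0
```

drive_tool --rows '[0,0,0.002,0,0,0,-1,0,0,0.0,0,0,0,-1]'

```text
time_s: 7.55
tool_pos: [0.4581, 0.0741, 0.2037]
tool_rot: [-180.0, -0.0, 102.6]
force: [-0.4, -0.5, -1.6]
grip_width: 0.0597
grasp_force: 12.0
```

drive_tool --rows '[0,0,0.0015,0,0,0,-1,0,0,0.0,0,0,0,-1]'

```text
time_s: 7.8
tool_pos: [0.4581, 0.0741, 0.2021]
tool_rot: [-180.0, -0.0, 102.6]
force: [-0.4, 0.5, -1.0]
grip_width: 0.0598
grasp_force: 12.0
```

drive_tool --rows '[0,0,0.0015,0,0,0,-1,0,0,0.0,0,0,0,-1]'

```text
time_s: 8.05
tool_pos: [0.4586, 0.0741, 0.2014]
tool_rot: [180.0, -0.0, 102.6]
force: [-2.0, -0.1, 4.4]
grip_width: 0.0599
grasp_force: 12.0
```

drive_tool --rows '[0,0,-0.0008,0,0,0,-1,0,0,0,0,0,0,0.42,0,0,0,0,0,0,0.55,0,0,0,0,0,0,0.55,0,0,0,0,0,0,0.55]'

```text
time_s: 8.68
tool_pos: [0.4582, 0.0741, 0.2015]
tool_rot: [180.0, -0.0, 102.6]
force: [0.1, 0.3, 0.5]
grip_width: 0.067
grasp_force: 0.0
```

drive_tool --rows '[0,0,0,0,0,0,0.55,0,0,0,0,0,0,0.55,0,0,-0.015,0,0,0,0.55,0,0,-0.04,0,0,0,0.55,0,0,-0.04,0,0,0,0.55]'

```text
time_s: 9.3
tool_pos: [0.4581, 0.0739, 0.2985]
tool_rot: [180.0, 0.0, 102.6]
force: [0.7, 0.8, 0.9]
grip_width: 0.0677
grasp_force: 0.0
```

Run:
```python
from h import *
o=get_obs(); print(o["tool_pos"],o["tool_rot"],o["qpos"],o["force"],o["grip_width"])
T=tcpT(); w=read_camera("wrist"); np.savez("w5.npz",T=T@w["mount"]); im=w["color"].copy()
v=(.474,.0642,np.radians(12.57)); c,s=np.cos(v[2]),np.sin(v[2])
for p in[(-.014,.017,.054),(-.09,.08,.012),(.0052,.0668,.046),(.0052,-.0668,.046),(-.03,-.015,.036)]:
    q=proj(w,(v[0]+c*p[0]-s*p[1],v[1]+s*p[0]+c*p[1],p[2]),T@w["mount"]); print(p,q); cv2.circle(im,tuple(int(i) for i in q),3,(255,0,255),1)
cv2.imwrite("pics/w5.png",im)
```

```text
[0.45808945 0.07391954 0.29848189] [1.79979926e+02 8.21813351e-03 1.02576056e+02] [-3.84761245e+01 -1.52190615e-01  2.61902123e+01  1.17057980e+02
  8.44516305e-02  6.30584949e+01  2.51826303e-01] [0.70628309 0.76441321 0.88231807] 0.06765441288458744
(-0.014, 0.017, 0.054) [312.95554368 205.6694227 ]
(-0.09, 0.08, 0.012) [207.74153767 103.74437553]
(0.0052, 0.0668, 0.046) [342.93571314 128.14316491]
(0.0052, -0.0668, 0.046) [338.71186078 307.84312871]
(-0.03, -0.015, 0.036) [291.35793799 238.8235068 ]
```

View pics/w5.png

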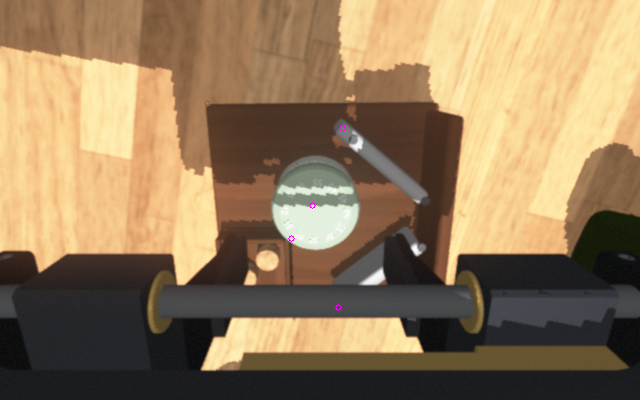

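Step 1 stands: timer top centre at (315,206), which is about dock (-12.5, +17) mm, clear of the tray edge at column 292. Next I turn the gripper 90° and narrow it to a two-point cradle for pushing.

drive_tool --rows '[0,0,0,0,0,-0.1745,-0.45,0,0,0,0,0,-0.1745,-0.45,0,0,0,0,0,-0.1745,-0.45,0,0,0,0,0,-0.1745,-0.45,0,0,0,0,0,-0.1745,-0.45]'

```text
time_s: 9.98
tool_pos: [0.4583, 0.074, 0.2975]
tool_rot: [179.9, 0.0, 152.9]
force: [0.8, 0.5, -0.3]
grip_width: 0.0274
grasp_force: 0.0
```

drive_tool --rows '[0,0,0,0,0,-0.1745,-0.45,0,0,0,0,0,-0.1745,-0.45,0,0,0,0,0,-0.1745,-0.45,0,0,0,0,0,-0.1745,-0.45,0,0,0,0,0,0,-0.45]'

```text
time_s: 10.6
tool_pos: [0.4583, 0.074, 0.2973]
tool_rot: [180.0, 0.1, -167.5]
force: [-0.0, -0.5, -0.3]
grip_width: 0.0243
grasp_force: 0.0
```

drive_tool --rows '[0.02,0.004,0,0,0,0,-0.45,0.022,0,0,0,0,0,-0.45,0,0,0.03,0,0,0,-0.45,0,0,0,0,0,0,-0.45]'

```text
time_s: 11.1
tool_pos: [0.4153, 0.0686, 0.2656]
tool_rot: [-180.0, -0.2, -167.6]
force: [0.9, -0.7, 0.7]
grip_width: 0.0241
grasp_force: 0.0
```

drive_tool --rows '[0,0,0.02,0,0,0,-0.45,0,0,0.02,0,0,0,-0.45,0,0,0,0,0,0,-0.45]'

```text
time_s: 11.48
tool_pos: [0.4162, 0.0688, 0.2265]
tool_rot: [-180.0, -0.1, -167.5]
force: [-0.2, 0.3, 0.1]
grip_width: 0.0238
grasp_force: 0.0
```

drive_tool --rows '[0,0,0.012,0,0,0,-0.45,0,0,0.008,0,0,0,-0.45,0,0,0,0,0,0,-0.45]'

```text
time_s: 11.85
tool_pos: [0.4161, 0.0688, 0.2061]
tool_rot: [-180.0, -0.1, -167.4]
force: [0.2, -0.4, 1.0]
grip_width: 0.0236
grasp_force: 0.0
```

drive_tool --rows '[0.009,0,0,0,0,0,-0.45,0,0,0,0,-0.05,0,-0.45,0,0,0,0,0,0,-0.45]'

```text
time_s: 12.22
tool_pos: [0.4069, 0.0668, 0.2068]
tool_rot: [180.0, 2.9, -167.4]
force: [1.0, 0.0, -0.2]
grip_width: 0.0233
grasp_force: 0.0
```

drive_tool --rows '[-0.005,0,0.0003,0,0,0,-0.45,-0.004,-0.0006,0.0002,0,0,0,-0.45,-0.004,-0.0014,0.0002,0,0,0,-0.45,-0.004,-0.0016,0.0002,0,0,0,-0.45,-0.004,-0.0016,0.0002,0,0,0,-0.45]'

```text
time_s: 12.85
tool_pos: [0.4295, 0.0663, 0.2064]
tool_rot: [-180.0, 2.9, -167.4]
force: [-0.2, 0.4, -0.3]
grip_width: 0.0238
grasp_force: 0.2
```

drive_tool --rows '[-0.004,-0.0016,0.0002,0,0,0,-0.45,-0.004,-0.0016,0.0002,0,0,0,-0.45,-0.004,-0.0016,0.0002,0,0,0,-0.45,0,0,0,0,0,0,-0.45]'

```text
time_s: 13.35
tool_pos: [0.4424, 0.0642, 0.2066]
tool_rot: [-180.0, 2.9, -167.4]
force: [0.1, 0.5, -0.8]
grip_width: 0.024
grasp_force: 0.0
```

Run:
```python
from h import *
o=get_obs(); T=tcpT(); print(o["tool_pos"],o["force"],o["grip_width"])
c,s=np.cos(np.radians(12.57)),np.sin(np.radians(12.57)); tip=(T@[0,0,.1822,1])[:3]; d=tip[:2]-[.474,.0642]
print("tip dock",c*d[0]+s*d[1],-s*d[0]+c*d[1],tip[2])
a=read_camera("top")["color"][160:270,230:350]; w=read_camera("wrist")["color"]
cv2.imwrite("pics/p1.png",np.hstack([cv2.resize(a,(400,367),interpolation=3),cv2.resize(w,(400,367))]))
```

```text
[0.44236945 0.06424993 0.20660044] [ 0.05630085  0.50659736 -0.78534479] 0.024001924328033927
tip dock -0.021657640724074497 0.006894507367016015 0.02463306044493721
```

View pics/p1.png

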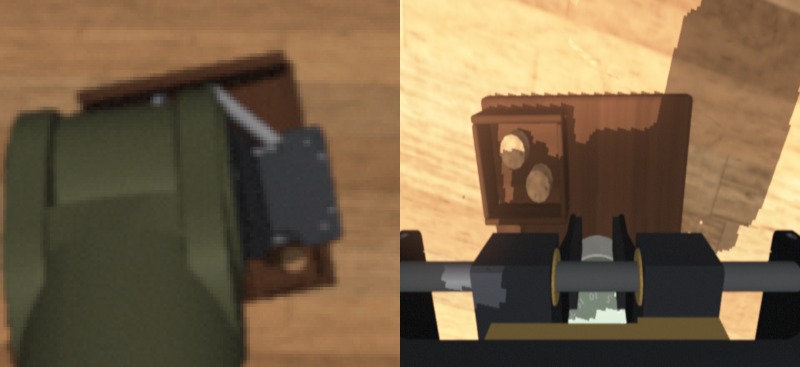

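The wrist view (right half) shows the timer centred between the two fingers, with the tray clear. Pushing on gently.

drive_tool --rows '[-0.003,-0.0014,0.0002,0,0,0,-0.45,-0.003,-0.0014,0.0001,0,0,0,-0.45,-0.003,-0.0014,0.0002,0,0,0,-0.45,-0.002,-0.001,0.0001,0,0,0,-0.45,0,0,0,0,0,0,-0.45]'

```text
time_s: 14.08
tool_pos: [0.4539, 0.0614, 0.2064]
tool_rot: [-180.0, 2.9, -167.4]
force: [-0.9, -0.6, 0.6]
grip_width: 0.0241
grasp_force: 0.4
```

drive_tool --rows '[-0.001,-0.0005,0,0,0,0,-0.45,0,0,0,0,0,0,-0.45]'

```text
time_s: 14.32
tool_pos: [0.4547, 0.0612, 0.2064]
tool_rot: [-180.0, 2.8, -167.4]
force: [-1.3, -0.8, 0.2]
grip_width: 0.0238
grasp_force: 0.9
```

drive_tool --rows '[-0.001,-0.0005,0,0,0,0,-0.45,0,0,0,0,0,0,-0.45]'

```text
time_s: 14.58
tool_pos: [0.4558, 0.0608, 0.2064]
tool_rot: [-180.0, 2.8, -167.4]
force: [-2.0, -2.5, -0.1]
grip_width: 0.0239
grasp_force: 1.4
```

drive_tool --rows '[0,-0.001,0,0,0,0,-0.45,-0.0005,-0.0005,0,0,0,0,-0.45,0,0,0,0,0,0,-0.45]'

```text
time_s: 14.95
tool_pos: [0.4564, 0.0602, 0.2064]
tool_rot: [180.0, 2.8, -167.4]
force: [-3.1, 0.6, 1.2]
grip_width: 0.0241
grasp_force: 1.7
```

drive_tool --rows '[-0.001,-0.0005,0,0,0,0,-0.45,0,0,0,0,0,0,-0.45]'

```text
time_s: 15.2
tool_pos: [0.457, 0.06, 0.2063]
tool_rot: [179.9, 2.7, -167.4]
force: [-6.2, 0.4, 2.6]
grip_width: 0.0239
grasp_force: 3.2
```

drive_tool --rows '[-0.001,0,0,0,0,0,-0.45,0,0,0,0,0,0,-0.45]'

```text
time_s: 15.45
tool_pos: [0.4574, 0.06, 0.2062]
tool_rot: [179.9, 2.6, -167.4]
force: [-8.2, 0.0, 5.0]
grip_width: 0.024
grasp_force: 4.4
```

drive_tool --rows '[-0.001,0.0004,0,0,0,0,-0.45,0,0,0,0,0,0,-0.45]'

```text
time_s: 15.7
tool_pos: [0.4579, 0.0602, 0.2062]
tool_rot: [179.9, 2.5, -167.4]
force: [-11.0, -0.6, 7.1]
grip_width: 0.0241
grasp_force: 5.5
```

drive_tool --rows '[0,0,0,0,0,0,-0.45,0,0,0,0,0,0,-0.45,0,0,0,0,0,0,-0.45,0,0,0,0,0,0,-0.45]'

```text
time_s: 16.2
tool_pos: [0.4578, 0.0602, 0.2062]
tool_rot: [179.9, 2.5, -167.4]
force: [-10.3, -0.2, 6.6]
grip_width: 0.0238
grasp_force: 5.5
```

drive_tool --rows '[-0.0004,0,0,0,0,0,-0.45,0,0,0,0,0,0,-0.45,0,0,0,0,0,0,-0.45,0,0,0,0,0,0,-0.45,0,0,0,0,0,0,-0.45]'

```text
time_s: 16.82
tool_pos: [0.458, 0.0603, 0.2061]
tool_rot: [179.9, 2.4, -167.4]
force: [-11.3, -1.0, 8.0]
grip_width: 0.0242
grasp_force: 6.0
```

drive_tool --rows '[0.002,0,0,0,0,0,-0.45,0.002,0,0,0,0,0,-0.45,0.002,0,0,0,0,0,-0.45,0.006,0,0,0,0,0,-0.45,0.01,0,-0.001,0,0,0,-0.45]'

```text
time_s: 17.45
tool_pos: [0.4418, 0.0562, 0.2081]
tool_rot: [-179.9, 3.6, -167.4]
force: [20.2, 5.5, -12.4]
grip_width: 0.0239
grasp_force: 10.1
```

drive_tool --rows '[0.002,0,-0.03,0,0,0,-0.45,0,0,-0.05,0,0,0,-0.45,0,0,-0.03,0,0.05,0,-0.45,0,0,0,0,0,0,-0.45]'

```text
time_s: 17.95
tool_pos: [0.4323, 0.0539, 0.3189]
tool_rot: [179.9, 0.3, -167.4]
force: [0.5, -0.9, -1.1]
grip_width: 0.0239
grasp_force: 0.0
```

Run:
```python
from h import *
o=get_obs(); print(o["time_s"],o["tool_pos"],o["tool_rot"],o["force"])
T=tcpT(); w=read_camera("wrist"); 
s=read_camera("scene")["color"][165:265,300:410]
cv2.imwrite("pics/p2.png",np.hstack([w["color"][:,160:510],cv2.resize(s,(440,400),interpolation=3)]))
```

```text
17.95 [0.43229282 0.05388245 0.31894111] [ 179.94466421    0.34923419 -167.43506097] [ 0.48710651 -0.91754533 -1.13394296]
```

View pics/p2.png

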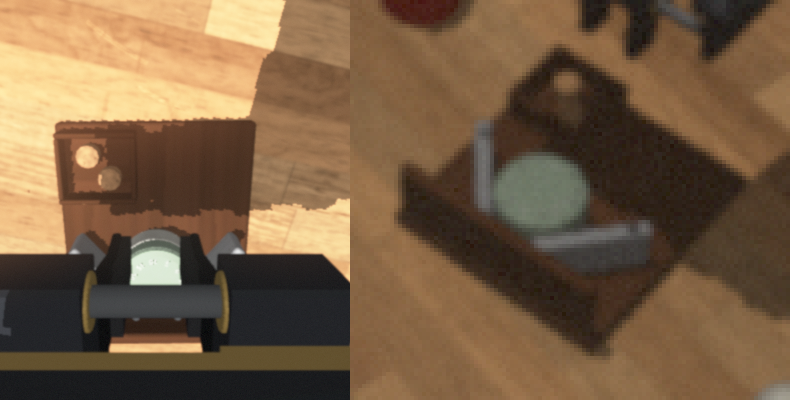

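The scene crop (right half) shows the timer upright in the V against both cheeks, centre at about (542,190). While backing off, the right finger brushed the fixed tray. I'll move the arm aside and check the position numerically from the top camera.

drive_tool --rows '[0,0.05,-0.04,0,0,0,-0.45,0,0.055,-0.02,0,0,0,-0.45,0,0.055,0,0,0,0,-0.45,0,0.055,0,0,0,0,-0.45,0,0,0,0,0,0,-0.45]'

```text
time_s: 18.68
tool_pos: [0.3826, 0.2664, 0.3735]
tool_rot: [-180.0, -0.1, -167.0]
force: [1.0, -0.9, -0.2]
grip_width: 0.0239
grasp_force: 0.0
```

Run:
```python
from h import *
o=get_obs(); print(o["time_s"],o["tool_pos"],o["force"])
ref=cv2.imread("pics/top0.png")
for n in("top","scene"):
    c=read_camera(n); im=c["color"]
    def green(im,lab):
        g=cv2.cvtColor(im,cv2.COLOR_BGR2HSV); m=cv2.inRange(g,(50,25,70),(95,120,255))
        k,l,s,ce=cv2.connectedComponentsWithStats(m)
        for i in 1+np.argsort(-s[1:,4])[:3]: 
            if s[i,4]>80: 
                P=onz(c,ce[i],.054); d=P[:2]-[.4725,.0634]; a=np.radians(12.57)
                print(n,lab,s[i],ce[i].round(1),P[:2].round(4),"dock",(np.cos(a)*d[0]+np.sin(a)*d[1]).round(4),(-np.sin(a)*d[0]+np.cos(a)*d[1]).round(4))
    green(im,"now"); green(cv2.imread(f"pics/{n}0.png"),"start")
    b=cv2.absdiff(im,cv2.imread(f"pics/{n}0.png")).max(2)
    if n=="top":
        for nm,(u,v) in dict(shaker=(202,207),jar=(435,162),mill=(188,138)).items(): print(nm,b[v-12:v+12,u-14:u+14].mean())
```

```text
18.675 [0.38257266 0.26637966 0.37346098] [ 0.96226987 -0.89421192 -0.21888656]
top now [276 190  25  25 285] [287.9 201.6] [0.4992 0.0695] dock 0.0274 0.0001
top start [405 210  23  23 292] [415.9 221.1] [ 0.4617 -0.2303] dock -0.0745 -0.2843
shaker 8.776785714285714
jar 6.572916666666667
mill 5.549107142857143
```

```bash
python3 -c "
from cell import *
print(sign_off())"
```

```text
the job is handed in; nothing more can be done
None
```

I put the timer on the front of the dock, let go, pushed it into the V, pressed it home with about 11 N (not the 13 N asked) for about a second, and handed the job in; no verdict came back. The forces showed it against both cheeks, but the camera places it only to about 2 mm. The bystanders look unmoved, and one finger brushed the fixed tray at about 20 N while backing off.

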